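# Unlock the sprung fruit cutter for washing

## Robot

A 6-joint arm with a two-finger parallel gripper is mounted at the origin on a cart in front of the work surface, level with it; the furniture and walls round the work are solid. World frame = base frame: x ahead of the robot, y to its left, z up, the work surface at z = 0. Lengths are in m, angles in rad, forces in N, time in s.
With the tool pointing down it reaches from about 0.35 to 1 m from the base axis. Payload 7.1 kg.
Tool frame: the origin (TCP) lies on the centre line of the jaws, within the pads' length; the fingertips stand ahead of it and the grasp point (between the pads) lies 3 mm ahead of it (ctrl.nose_length is the z of the fingertips in the tool frame, in m); z points along the fingers, y is the line along which they close (so a half turn about z gives the same grasp; the last joint's range is limited). The gripper opens to 85 mm and grips with 20 to 120 N. Pads are 22 mm wide; open, the fingers measure 114 mm over their backs; the gripper's body (76 mm by 85 mm) begins 54 mm behind the grasp point. The pads swing forward as they close: fully open they stand 13 mm farther back than shut.
Start: joints at [-1.19, 0.423, 1.63, -0, 1.089, -0.019], TCP at [0.243, -0.576, 0.253] pointing down, gripper open.
Joint ranges: [-3, 3], [-0.9, 2.11], [0.09, 2.58], [-1.31, 4.45], [0.11, 2.69], [-2.54, 2.54]. Speed limits (rad/s): [2.39, 2.39, 3.01, 3.14, 3.14, 3.14].

## Interface

Orientations are given as a unit quaternion [x, y, z, w].
In Python, from cell import ctrl gives the robot as it stands. Calls block until the motion is done:
- ctrl.move_to(position, orientation): joint-space move of the TCP to a pose.
- ctrl.line_to(position, feed=0.15, attitude=None): straight line of the TCP; attitude=None keeps the orientation; feed is the mean speed in m/s.
- ctrl.move_joints(angles): joint-space move.
- ctrl.release() and ctrl.grasp(grasp_force=None): open the fingers fully, or close them until they stop; grasp_force is the grip in N (None keeps the last).
- ctrl.wait(seconds).
- ctrl.solve_ik(position, orientation): joint angles nearest the present ones, or None.
- ctrl.observe(): the state.
- ctrl.capture(name): name is "scene" or "top"; returns (picture, depth): 384x512x3 uint8, red, green, blue; 384x512 float32, m along the optical axis (not along the pixel's ray), 0 where there is no reading.
- ctrl.get_calibration(name): a dict with "fx", "fy", "cx", "cy" (pixels), "D" ([k1, k2, p1, p2, k3] as OpenCV has them; the pictures are not rectified), "view" (4x4, takes a point from world to camera coordinates). Camera axes: x right, y down, z forward; pixel columns grow to the right and rows downward; lengths in m; the calibration is good to about 2 mm. A picture is of the moment at which its call begins. get_calibration takes no time and is no camera call.
A pose or a line that the arm cannot do raises ctrl.Unreachable and nothing moves.
- ctrl.hand_in(): hands the job in; it is judged then, once.
Trained networks look in the newest picture that a camera, given by its name, has taken for a name from the list of things; names that differ only in an ending like _2 or _b are one class to them, and where a whole thing is asked for, a point or a joint stands for the part that bears it (a point fixed in the world has none). Each returns a list of dicts, best first, with "confidence" (0 to 1); they miss things now and then, are a little off and sometimes report something else, mostly with a low value. They report only what shows in the picture. A call takes as long as a camera call.
- ctrl.boxes_of(camera, name): "position" ([row, column] in pixels, amid what is visible of it).
The state is a dict: "time": time; "q": joint angles; "qvel": joint speeds; "joint_torque": joint torques, N m; "position": TCP position; "tool_rot": TCP orientation; "ft_force": force on the tool from outside, world axes, zero at the start; "torque": the same for the moment, N m; "opening": opening from 0.0 (shut) to 1.0 (fully open); "gripper_force": force on a finger pad.
Only numpy, scipy, OpenCV 4.12 (cv2) and the standard library are available. Lean on these libraries where they do the work, as an engineer would, in place of code of your own. Each camera call takes 0.05 s, during which the arm holds its last target. There are 200 camera calls.

## Task

Open up the fruit cutter so that its blades can be washed: unscrew the ribbed hold-down knob at its front anticlockwise until it comes off its stud, and keep hold of it so that the sprung pusher head under it comes up slowly to the top instead of snapping up. Then stand the knob upright on the floor of the tray that holds the tongs, setting it down gently, and leave the apples, the sauce bottle and the sugar jar where they are.

Things in the scene. Friction and masses are not known exactly. Their poses are not given: they have to be found in the camera images.
- knob: capped nut, 62 mm tall, 0.12 kg: black ribbed grip 46 mm across (10 to 62 mm above its underside) on a steel flange 62 mm across, 10 mm thick. Origin at the centre of the flat underside, z up its axis. Turned anticlockwise (from above) it rises 3.2 mm per rad; it leaves the thread after 4.4 to 4.8 rad (3/4 turn), some 16 mm up, and clears the stud 36 mm up. On the thread it stays where it is left
- cutter: fruit cutter, fixed to the counter: aluminium frame on four legs, 214 x 230 mm, over a steel blade ring. Origin at the counter under its centre; the stud is 90 mm along its own -x. Its head with two side grips is 312 mm over all along y; near the knob nothing stands more than 31 mm above the surface the knob stands on
- stud_tip (a point): top end of the fixed upright threaded stud, 166 mm above the counter; 16 mm core, 29 mm across the thread
- pusher_head (a joint): height (m) of the sprung pusher head: 0 locked down, its top 130 mm above the counter, the knob standing on its forked front; 0.075 fully up at its stop. Its spring pushes the knob up (10 N at 0, 5 N at the top, less the knob's weight): when the knob leaves the thread, the head follows it up as fast as it is let
- wash_tray: white card tray, 288 mm along its x, 252 mm along its y, 51 mm high, walls 3 mm, floor 2 mm thick; loose. Origin at the centre of its underside
- tongs: steel serving tongs, 227 x 45 x 27 mm, lying in the tray near its far (+x) wall and along it; origin at the centre of the underside
- apple_1: apple, 77 mm, bystander
- apple_2: apple, 77 mm, bystander
- sauce_bottle: white sauce bottle with a blue cap, 53 x 87 x 174 mm, bystander
- sugar_jar: white sugar jar, 81 mm across, 163 mm tall, bystander

How it is judged:
By the outcome, as a careful person would: the job done as asked, in the order asked, and still so for the second after the job is handed in, with the robot touching nothing.
It also fails if it takes over 69 s, if anything falls off the work surface, if the arm or the gripper's body presses on something with over 40 N, if the wrist force passes 120 N, or if a joint passes its speed limit or range.

## Working session

There is one attempt and no reset: what is moved stays moved. The work goes in short steps, each a Python script; the robot and the scene stay as the last script left them, time stands still between calls to the robot, and variables do not carry over. Pictures are saved under pics/ and viewed, at most 10 in all, crops included, and the job is handed in when it is done.

```bash
ls; mkdir -p pics
cat > h.py <<'E'
import numpy as np, cv2
from cell import ctrl
def cam(n):
    c=ctrl.get_calibration(n); K=np.array([[c['fx'],0,c['cx']],[0,c['fy'],c['cy']],[0,0,1.]])
    return K,np.array(c['D'],float),np.array(c['view'],float)
def world(n,depth):
    K,D,V=cam(n); h,w=depth.shape
    v,u=np.mgrid[:h,:w]
    p=cv2.undistortPoints(np.stack([u,v],-1).reshape(-1,1,2).astype(np.float64),K,D).reshape(h,w,2)
    P=np.dstack([p*depth[...,None],depth]); W=(P-V[:3,3])@V[:3,:3]
    W[depth<=0]=np.nan
    return W
def proj(n,pts):
    K,D,V=cam(n); return cv2.projectPoints(np.array(pts,float).reshape(-1,1,3),cv2.Rodrigues(V[:3,:3])[0],V[:3,3],K,D)[0].reshape(-1,2)
E
python3 - <<'E'
from h import *
o=ctrl.observe(); print(o, ctrl.nose_length)
for n in('scene','top'):
    im,d=ctrl.capture(n); W=world(n,d); np.savez(f'{n}.npz',im=im,d=d,W=W)
    cv2.imwrite(f'pics/{n}1.png',im[...,::-1])
    print(n,np.linalg.inv(cam(n)[2])[:3,3].round(3))
    for t in('knob','cutter','stud_tip','pusher_head','wash_tray','tongs','apple_1','sauce_bottle','sugar_jar'):
        for b in ctrl.boxes_of(n,t)[:3]:
            r,c=map(int,b['position']); print(t,round(b['confidence'],2),r,c,W[r,c].round(3))
E
```

```text
pics
{'time': 0.0, 'q': array([-1.19001968e+00,  4.23845347e-01,  1.63070344e+00,  3.19595662e-05,
        1.08861962e+00, -1.89979488e-02]), 'qvel': array([-0.00021911,  0.00057267,  0.00019594, -0.00083736, -0.00078813,
        0.00028125]), 'joint_torque': array([-1.61068441e-03, -5.57376516e+01, -2.81737930e+01, -2.07447792e-04,
        7.45267229e-03,  1.27140743e-05]), 'position': array([ 0.24309342, -0.57521619,  0.25253758]), 'tool_rot': array([ 9.80090132e-01,  1.98551537e-01, -1.27820763e-04, -7.77564283e-04]), 'ft_force': array([0.13990973, 0.19761185, 0.18589596]), 'torque': array([ 0.03025196, -0.01811396, -0.05136183]), 'gripper_force': 0.0, 'opening': 1.000100569387947} 0.022
scene [-0.148  0.378  0.796]
knob 0.44 182 330 [ 0.487 -0.217  0.127]
cutter 0.59 179 329 [ 0.496 -0.22   0.132]
stud_tip 0.83 181 331 [ 0.488 -0.222  0.128]
pusher_head 0.85 176 335 [ 0.498 -0.245  0.132]
pusher_head 0.53 182 331 [ 0.488 -0.222  0.125]
wash_tray 0.85 246 228 [0.517 0.128 0.001]
wash_tray 0.49 229 114 [0.607 0.411 0.14 ]
wash_tray 0.35 291 199 [0.331 0.282 0.114]
tongs 0.85 227 208 [ 0.623  0.148 -0.001]
tongs 0.64 182 331 [ 0.488 -0.222  0.125]
apple_1 0.71 225 300 [ 0.434 -0.073  0.06 ]
apple_1 0.7 190 264 [ 0.621 -0.059  0.067]
sauce_bottle 0.85 290 198 [0.33  0.284 0.121]
sugar_jar 0.96 230 111 [0.608 0.419 0.14 ]
top [0.382 0.047 1.157]
knob 0.61 212 383 [ 0.426 -0.297  0.192]
cutter 0.65 183 362 [ 0.511 -0.264  0.13 ]
cutter 0.59 212 385 [ 0.425 -0.302  0.194]
stud_tip 0.82 180 363 [ 0.519 -0.267  0.132]
pusher_head 0.71 182 367 [ 0.513 -0.277  0.134]
pusher_head 0.59 237 173 [0.369 0.261 0.149]
wash_tray 0.55 183 220 [0.534 0.145 0.   ]
tongs 0.75 143 193 [0.664 0.23  0.002]
apple_1 0.84 144 291 [ 0.642 -0.076  0.057]
apple_1 0.8 207 299 [ 0.45  -0.094  0.064]
sauce_bottle 0.67 242 174 [0.356 0.258 0.15 ]
sugar_jar 0.88 144 125 [0.625 0.391 0.164]
```

View pics/scene1.png

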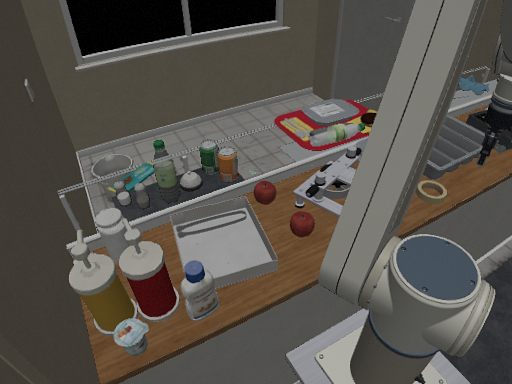

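View pics/top1.png

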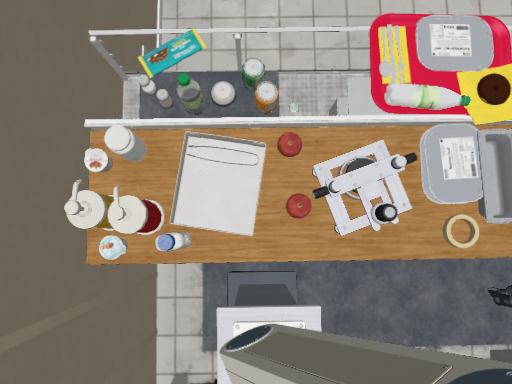

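The top view shows the knob, a black disc at about row 212, col 385, on the cutter centred near (187,362). The tray is at (183,220) with the tongs along its far wall. The arm hides the knob in the scene view.

Run:
```python
from h import *
d=np.load('top.npz'); W=d['W']; im=d['im']; x,y,z=W[...,0],W[...,1],W[...,2]
m=(abs(x-.425)<.06)&(abs(y+.30)<.06)
t=m&(z>.18)&(z<.21); P=W[t]; print('top',t.sum(),np.median(P,0),P.min(0),P.max(0))
(c,r)=cv2.minEnclosingCircle(P[:,:2].astype(np.float32)); print(c,r)
# dark-pixel disc at z=.192
ys,xs=np.where(t); print('px',ys.mean(),xs.mean(),ys.min(),ys.max(),xs.min(),xs.max())
for zz in(.05,.13):print(proj('top',[[c[0],c[1],zz]]))
# cutter
cm=(abs(x-.51)<.17)&(abs(y+.265)<.19)&(z>.09)&(z<.215); print('cut',W[cm].min(0),W[cm].max(0))
# tray rim
tm=(abs(x-.5)<.2)&(abs(y-.13)<.2)&(z>.035)&(z<.06)&(im.min(-1)>90); Q=W[tm]; print('tray',tm.sum(),cv2.minAreaRect(Q[:,:2].astype(np.float32)))
np.set_printoptions(suppress=True,precision=3)
print((z[200:228:2,368:402:2]*1000).round())
big=cv2.resize(im[130:250,300:430],None,fx=6,fy=5,interpolation=cv2.INTER_CUBIC); cv2.imwrite('pics/c1.png',big[...,::-1])
```

```text
top 253 [ 0.4253423  -0.3107227   0.19271563] [ 0.40437515 -0.33530635  0.18001634] [ 0.44951298 -0.28980197  0.19818282]
(0.4257012605667114, -0.31364867091178894) 0.02395716868340969
px 211.8893280632411 388.17786561264825 203 220 379 397
[[371.69930906 214.26666441]]
[[380.94055745 212.9736524 ]]
cut [ 0.37867788 -0.42252897  0.09026334] [ 0.59734608 -0.12440126  0.19818282]
tray 478 ((0.4975520670413971, 0.15242981910705566), (0.2520844340324402, 0.35435545444488525), 80.45840454101562)
[[131.  -0.   1.   1.  -2.   2.   0. 128. 133. 132. 132. 133.  -1.  64.
   68.  69.  68.]
 [136. 133.  -3.  -2.  -1.  -0. 140. 137. 137. 134. 134. 132.   5.  65.
   65.  63.  67.]
 [130. 130.  -1.   1. 137. 140. 141. 138. 184. 189. 191. 191. 132.  65.
   68.  65.  67.]
 [131. 133.  -1. 140. 141. 141. 171. 182. 189. 195. 194. 192. 192. 192.
   67.  65.  68.]
 [130. 129. 138. 140. 146. 164. 178. 189. 195. 193. 193. 191. 193. 197.
  189.  nan  64.]
 [133. 129. 142. 139. 158. 171. 188. 194. 192. 192. 191. 194. 191. 196.
  192.  69.  66.]
 [129. 132. 139. 145. 158. 172. 185. 193. 194. 195. 193. 194. 195. 194.
  190.  67.  63.]
 [128. 133. 140. 143. 152. 174. 184. 190. 195. 194. 193. 189. 194. 189.
  190.   1.   2.]
 [129. 127. 136. 140. 147. 166. 179. 188. 192. 194. 195. 198. 192. 193.
  187.   1.   1.]
 [124. 131. 134. 146. 144. 155. 171. 182. 187. 192. 197. 192. 193. 195.
  133. 134.   1.]
 [ 69. 129. 132. 139. 141. 140. 154. 159. 173. 188. 190. 189. 134. 132.
  129. 132.   3.]
 [ 68. 129. 130. 130. 137. 139. 142. 140. 142. 140. 141.   1. 130. 132.
  133.  -1.  -1.]
 [ 64.  67. 133. 133. 134. 131.  -2.   6.  -2.   0.   1.  -3.   4.  -2.
    1.   1.   1.]
 [  2.  -1. 133. 133. 129. 132.   1.  -3.  -2.  -3.  nan  -4.  -3.  -2.
    1.  -4.  -3.]]
```

View pics/c1.png

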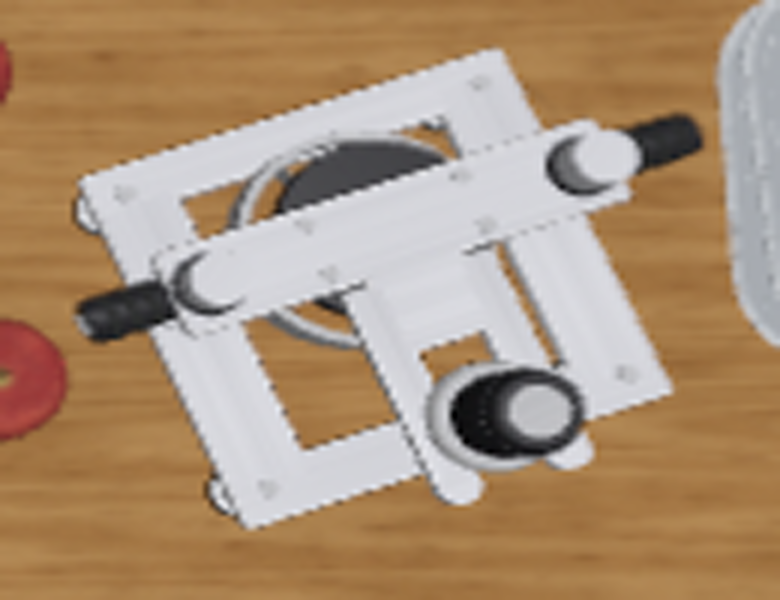

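```bash
cat >> h.py <<'E'
def qd(yaw): return np.array([np.cos(yaw/2),np.sin(yaw/2),0,0])
def yaw_now():
    t=ctrl.observe()['tool_rot']; return 2*np.arctan2(t[1],t[0])
K0=np.array([0.4257,-0.3125])
E
python3 - <<'E'
from h import *
d=np.load('top.npz'); W=d['W']; im=d['im']; x,y,z=W[...,0],W[...,1],W[...,2]
Kk,D,V=cam('top')
def ray(u,v,zz):
    p=cv2.undistortPoints(np.array([[[u,v]]],float),Kk,D)[0,0]; R=V[:3,:3]; C=-R.T@V[:3,3]; r=R.T@np.r_[p,1]; return C+r*(zz-C[2])/r[2]
print('knob ray',ray(390,212.2,.192)); m=(z>.187)&(z<.205)&(np.hypot(x-.4257,y+.3136)<.03); P=W[m]; print((np.percentile(P,1,0)+np.percentile(P,99,0))/2)
r=np.hypot(x-.4257,y+.313); a=(r>.036)&(r<.075); print('max near',np.sort(z[a&(z<.3)])[-8:])
for u,v in((186,133),(265,152),(254,235),(172,228)): print('rim',ray(u,v,.051))
for v,u in((190,218),(200,218),(210,218),(165,220),(160,240)): print(v,u,W[v,u])
ctrl.observe()
p=[*K0,.30]
for yaw in np.arange(-3,3.1,.5):
    q=ctrl.solve_ik(p,qd(yaw)); print(round(yaw,2),None if q is None else np.round(q,2))
E
```

```text
knob ray [ 0.42468163 -0.31586528  0.192     ]
[ 0.42568413 -0.313566    0.19250847]
max near [0.13606294 0.13613433 0.13622211 0.13628025 0.13632762 0.13659613
 0.13758543 0.13777911]
rim [0.68328393 0.24327359 0.051     ]
rim [0.62022464 0.00282209 0.051     ]
rim [0.37001511 0.04048365 0.051     ]
rim [0.39461746 0.28430319 0.051     ]
190 218 [0.5116975  0.15083468 0.00251151]
200 218 [0.48020947 0.15105761 0.00241117]
210 218 [ 0.44905654  0.15154386 -0.00058043]
165 220 [0.59061642 0.14375159 0.00532352]
160 240 [0.60582095 0.0805052  0.00419902]
-3.0 [-0.66  0.23  1.8  -0.    1.12 -2.37]
-2.5 None
-2.0 None
-1.5 [-0.66  0.23  1.8  -0.    1.12  2.42]
-1.0 [-0.66  0.23  1.8  -0.    1.12  1.92]
-0.5 [-0.66  0.23  1.8  -0.    1.12  1.42]
0.0 [-0.66  0.23  1.8  -0.    1.12  0.92]
0.5 [-0.66  0.23  1.8  -0.    1.12  0.42]
1.0 [-0.66  0.23  1.8  -0.    1.12 -0.08]
1.5 [-0.66  0.23  1.8  -0.    1.12 -0.58]
2.0 [-0.66  0.23  1.8  -0.    1.12 -1.08]
2.5 [-0.66  0.23  1.8  -0.    1.12 -1.58]
3.0 [-0.66  0.23  1.8  -0.    1.12 -2.08]
```

```bash
sed -i 's/^K0=.*/K0=np.array([0.4255,-0.314])/' h.py
python3 - <<'E'
from h import *
ctrl.move_to([*K0,.27],qd(0.))
ctrl.line_to([*K0,.235],.1)
im,d=ctrl.capture('scene'); cv2.imwrite('pics/s2.png',cv2.resize(im[90:260,240:460],None,fx=3.5,fy=3.5)[...,::-1])
print(ctrl.observe()['time'],ctrl.observe()['position'],ctrl.nose_length, proj('scene',[[*K0,.192],[*K0,.13]]))
W=world('scene',d);x,y,z=W[...,0],W[...,1],W[...,2]; m=(np.hypot(x-K0[0],y-K0[1])<.035)&(z>.13)&(z<.2); print(m.sum())
E
```

```text
2.7667 [ 0.42561468 -0.31455398  0.23529447] 0.022 [[370.87733886 165.7502896 ]
 [367.12599269 182.13374004]]
0
```

View pics/s2.png

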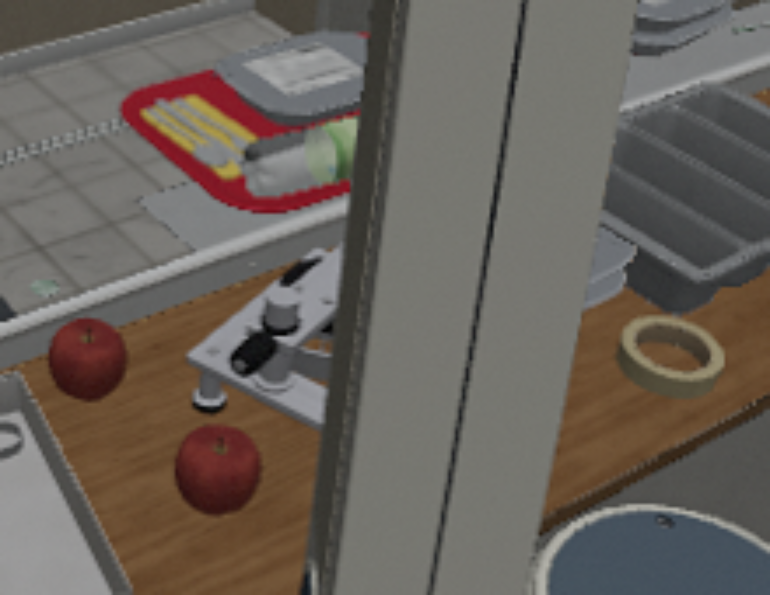

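The scene view shows the arm hiding the knob, with the apples, the left grip and the tray edge visible. I'm confident in the top-view estimate, so I'll descend, watch the forces, grasp and do the first sweep.

Run:
```python
from h import *
np.set_printoptions(suppress=True,precision=3)
def rep(s):
    o=ctrl.observe(); print(s,round(o['time'],2),o['position'],'F',o['ft_force'],'T',o['torque'],'op',round(o['opening'],3),'g',round(o['gripper_force'],1),'q6',round(o['q'][5],2))
ctrl.line_to([*K0,.20],.1); rep('a'); ctrl.line_to([*K0,.182],.05); rep('b')
ctrl.grasp(60); rep('grasped')
yaw=0.;z=.182
for i in range(5):
    yaw+=.4; z+=.4*.0032
    ctrl.line_to([*K0,z],.4*.0032/.5,qd(yaw)); rep(f'{yaw:.1f}')
```

```text
a 3.27 [ 0.426 -0.314  0.2  ] F [-0.435  0.053 -0.181] T [0.025 0.018 0.053] op 1.001 g 0.0 q6 0.91
b 3.77 [ 0.425 -0.314  0.182] F [-0.312 -0.932  0.272] T [-0.019 -0.022  0.007] op 1.002 g 0.0 q6 0.91
grasped 4.22 [ 0.426 -0.314  0.182] F [-1.135  1.886  5.642] T [0.456 0.166 0.018] op 0.529 g 60.6 q6 0.91
0.4 4.8 [ 0.426 -0.314  0.184] F [3.229 1.286 4.827] T [ 0.627 -0.364  0.05 ] op 0.525 g 60.8 q6 0.51
0.8 5.38 [ 0.426 -0.314  0.185] F [1.104 1.641 5.635] T [ 0.355 -0.036  0.169] op 0.527 g 61.1 q6 0.11
1.2 5.95 [ 0.425 -0.314  0.186] F [0.118 1.903 7.56 ] T [ 0.398 -0.015  0.158] op 0.526 g 61.1 q6 -0.29
1.6 6.53 [ 0.425 -0.314  0.187] F [-0.365  2.579  6.065] T [0.376 0.052 0.153] op 0.521 g 61.1 q6 -0.69
2.0 7.1 [ 0.425 -0.314  0.189] F [-0.203  2.448  7.197] T [0.378 0.113 0.153] op 0.525 g 61.1 q6 -1.09
```

Run:
```python
from h import *
np.set_printoptions(suppress=True,precision=3)
def rep(s):
    o=ctrl.observe(); print(s,round(o['time'],2),o['position'],'F',o['ft_force'],'T',o['torque'],'op',round(o['opening'],3),'g',round(o['gripper_force'],1),'q6',round(o['q'][5],2)); return o
z=.182+2*.0032
ctrl.release(); o=rep('rel')
q=np.array(o['q']); q[5]=2.31; ctrl.move_joints(q); yaw=yaw_now(); o=rep(f'back yaw {yaw:.2f}')
ctrl.line_to([*K0,z],.01); ctrl.grasp(60); rep('grasped')
for i in range(8):
    yaw+=.42; z+=.42*.0032
    ctrl.line_to([*K0,z],.42*.0032/.5,qd(yaw)); rep(f'{yaw:.1f}')
```

```text
rel 7.58 [ 0.425 -0.314  0.188] F [-0.172  0.162  0.091] T [ 0.009 -0.012  0.021] op 1.002 g 0.0 q6 -1.09
back yaw -1.40 10.43 [ 0.425 -0.314  0.188] F [-0.138 -0.352  0.084] T [-0.031 -0.012 -0.019] op 1.002 g 0.0 q6 2.31
grasped 11.13 [ 0.425 -0.314  0.189] F [-1.566  0.229  3.534] T [ 0.031  0.291 -0.021] op 0.527 g 61.8 q6 2.31
-1.0 11.73 [ 0.425 -0.314  0.19 ] F [-1.709  2.311  5.185] T [0.332 0.332 0.118] op 0.529 g 62.0 q6 1.89
-0.6 12.33 [ 0.425 -0.314  0.191] F [-1.799  2.118  4.214] T [0.227 0.397 0.126] op 0.526 g 62.1 q6 1.47
-0.1 12.93 [ 0.425 -0.314  0.193] F [-2.866  2.081  5.9  ] T [0.185 0.46  0.146] op 0.52 g 62.1 q6 1.05
0.3 13.53 [ 0.425 -0.314  0.194] F [-2.694  0.259  5.987] T [0.089 0.435 0.182] op 0.524 g 62.1 q6 0.63
0.7 14.13 [ 0.425 -0.314  0.195] F [-2.372  0.797  4.96 ] T [0.114 0.342 0.169] op 0.52 g 62.1 q6 0.21
1.1 14.73 [ 0.426 -0.314  0.197] F [-2.28   0.395  4.973] T [0.144 0.297 0.191] op 0.524 g 62.1 q6 -0.21
1.5 15.33 [ 0.426 -0.314  0.198] F [-2.663  0.773  7.967] T [0.147 0.318 0.095] op 0.525 g 62.3 q6 -0.63
2.0 15.93 [ 0.426 -0.315  0.2  ] F [-1.818  0.447  7.487] T [0.097 0.261 0.114] op 0.529 g 62.3 q6 -1.05
```

Run:
```python
from h import *
np.set_printoptions(suppress=True,precision=3)
z=.2
for dz in (.001,.001,.002)+(.008,)*11:
    z+=dz; ctrl.line_to([*K0,z],.025); o=ctrl.observe(); print(round(o['time'],2),round(z,3),o['ft_force'],o['torque'],round(o['opening'],3))
    if o['ft_force'][2]<-8: print('STUCK'); break
im,d=ctrl.capture('scene'); im2,d2=ctrl.capture('top')
cv2.imwrite('pics/s3.png',np.hstack([cv2.resize(im[80:230,270:420],(400,400)),cv2.resize(im2[120:270,290:440],(400,400))])[...,::-1])
W=world('top',d2); m=(abs(W[...,0]-.51)<.08)&(abs(W[...,1]+.265)<.15); print(np.percentile(W[m][:,2],[50,70,80,90,95]))
W=world('scene',d); m=(abs(W[...,0]-.51)<.08)&(abs(W[...,1]+.265)<.16); print(np.percentile(W[m][:,2],[50,70,80,90,95]))
```

```text
16.18 0.201 [-1.012  0.522  7.682] [0.088 0.238 0.071] 0.522
16.43 0.202 [-0.567  1.094  7.318] [0.15  0.226 0.075] 0.521
16.68 0.204 [-1.343  0.556  7.95 ] [0.084 0.17  0.127] 0.524
17.15 0.212 [-0.974  0.171  7.351] [0.081 0.196 0.055] 0.526
17.62 0.22 [-2.049 -0.145  6.893] [0.043 0.201 0.114] 0.526
18.08 0.228 [ 0.149 -0.148  5.483] [0.058 0.201 0.06 ] 0.525
18.55 0.236 [-0.191  0.053  5.492] [ 0.001  0.117 -0.051] 0.524
19.02 0.244 [ 0.4   -1.622  4.936] [-0.08  -0.094 -0.036] 0.526
19.48 0.252 [ 2.335 -2.307  3.756] [-0.35  -0.417 -0.054] 0.527
19.95 0.26 [ 0.557 -0.128 -0.807] [-0.035  0.002  0.032] 0.525
20.42 0.268 [-0.19  -0.354 -0.833] [-0.025 -0.012  0.005] 0.521
20.88 0.276 [ 0.734  0.453 -1.624] [-0.029  0.031  0.007] 0.527
21.35 0.284 [ 0.103 -0.145 -1.276] [ 0.044  0.017 -0.016] 0.528
21.82 0.292 [ 1.537 -0.473 -1.27 ] [0.04  0.053 0.016] 0.521
[0.206 0.36  0.584 0.611 0.615]
[0.066 0.12  0.2   0.206 0.211]
```

View pics/s3.png

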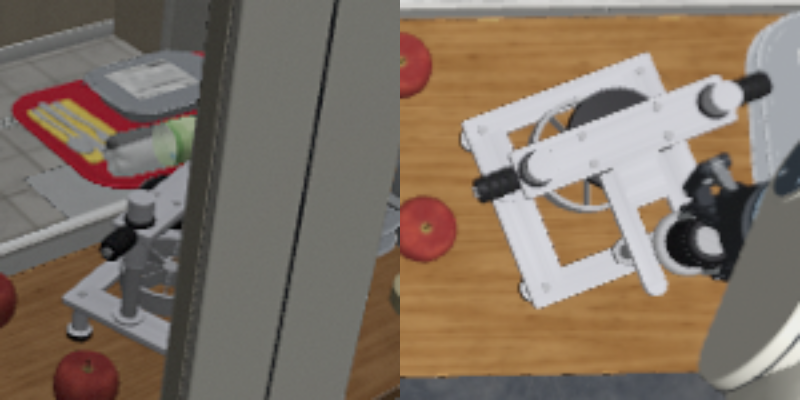

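The right half shows the head up at about 0.206 m, with the knob held in the jaws at around (245,690). The spring load faded smoothly to the knob's own weight at the stop, so the head came up under control. Next is the carry to the tray.

Run:
```python
from h import *
np.set_printoptions(suppress=True,precision=3)
T=np.array([.475,.15])
ctrl.line_to([*K0,.32],.08)
o=ctrl.observe(); y=yaw_now()+np.arctan2(T[1],T[0])-o['q'][0]
q=ctrl.solve_ik([*T,.30],qd(y)); print(y,np.round(q,2),np.round(o['q'],2))
ctrl.move_joints(q); print(ctrl.observe()['time'])
ctrl.line_to([*T,.10],.12); ctrl.line_to([*T,.062],.04); ctrl.wait(.3)
f0=np.mean([ctrl.observe()['ft_force'][2]]); o=ctrl.observe(); print(o['time'],o['position'],f0)
z=.062
while z>.0485:
    z-=.0007; ctrl.line_to([*T,z],.01); f=ctrl.observe()['ft_force'][2]; print(round(z,4),round(f,2))
    if f>f0+3: break
print(ctrl.observe()['time'])
```

```text
2.926936339847197 [ 0.28  0.18  1.86 -0.    1.1  -1.07] [-0.66  0.21  1.78 -0.    1.16 -1.05]
24.125
27.3417 [0.475 0.15  0.062] -0.5211861359865958
0.0613 -2.1
0.0606 -0.98
0.0599 -1.01
0.0592 -0.15
0.0585 -0.26
0.0578 -1.96
0.0571 -1.72
0.0564 -1.73
0.0557 -1.04
0.055 -1.48
0.0543 -0.95
0.0536 -0.16
0.0529 4.41
30.5917
```

Run:
```python
from h import *
T=[.475,.15]
ctrl.release(); ctrl.wait(.3); ctrl.line_to([*T,.15],.06); ctrl.line_to([*T,.30],.15)
q=np.array(ctrl.observe()['q']); q[0]=-1.19; ctrl.move_joints(q)
im,d=ctrl.capture('scene'); im2,d2=ctrl.capture('top')
cv2.imwrite('pics/s4.png',np.hstack([cv2.resize(im[130:330,130:330],(400,400)),cv2.resize(im2[110:260,150:300],(400,400))])[...,::-1])
W=world('top',d2);z=W[...,2]; m=(np.hypot(W[...,0]-.475,W[...,1]-.15)<.06)&(z>.056)&(z<.08); print('knob top',m.sum(),np.median(W[m],0))
W0=np.load('top.npz')['W']
for n,(x,y) in dict(head=(.51,-.27)).items():
    m=(np.hypot(W[...,0]-x,W[...,1]-y)<.03); print(n,np.percentile(W[m][:,2],[50,90]))
for t in('apple_1','sauce_bottle','sugar_jar','knob'): print(t,[(b['position'],round(b['confidence'],2)) for b in ctrl.boxes_of('top',t)[:2]])
o=ctrl.observe(); print(o['time'],o['position'],o['ft_force'])
```

```text
knob top 178 [0.4751275  0.15125123 0.06292851]
head [0.20468996 0.2070584 ]
apple_1 [([143.1, 289.9], 0.93), ([206.7, 299.4], 0.84)]
sauce_bottle [([238.9, 174.8], 0.71)]
sugar_jar [([144.4, 125.9], 0.69)]
knob [([199.1, 218.8], 0.8), ([143.6, 191.9], 0.22)]
36.9667 [ 0.19626136 -0.4572236   0.29915138] [ 0.24035675 -0.13916912 -0.19799447]
```

View pics/s4.png

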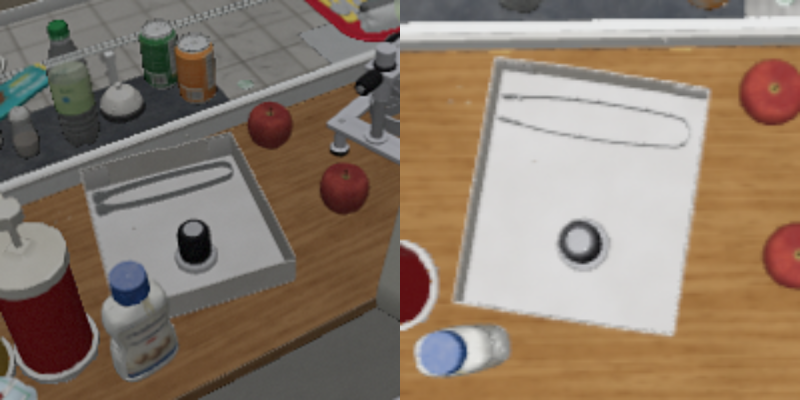

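The knob stands upright on the tray floor, at (243,195) in the left half and (243,582) in the right. The apples, bottle and jar haven't moved, and the head is still up.

```bash
python3 -c "
from cell import ctrl
print(ctrl.hand_in())"
```

```text
the job is handed in; nothing more can be done
None
```

The job is handed in at about 37 s: the knob is unscrewed, the pusher head came up slowly to its stop, the knob stands upright on the floor of the tongs tray, and the apples, sauce bottle and sugar jar show no movement in the last picture.

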